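# Set the ring-size block to 53.1

## Robot

A 6-joint arm with a two-finger parallel gripper is mounted at the origin on the work surface. World frame = base frame: x ahead of the robot, y to its left, z up, the work surface at z = 0. Lengths are in m, angles in degrees, forces in N, time in s.
With the tool pointing down it reaches from about 0.275 to 1 m from the base axis. Payload 8.4 kg.
Tool frame: the origin (TCP) lies at the very end of the fingers, on their centre line; the grasp point (between the pads) lies 19 mm behind it; z points along the fingers, y is the line along which they close (so a half turn about z gives the same grasp; the last joint's range is limited). The gripper opens to 85 mm and grips with 20 to 120 N. Pads are 22 mm wide; open, the fingers measure 114 mm over their backs; the gripper's body (76 mm by 85 mm) begins 54 mm behind the grasp point. The pads swing forward as they close: fully open they stand 13 mm farther back than shut.
Start: joints at [-68.835, 20.225, 93.587, -0, 66.188, -0.138], TCP at [0.227, -0.582, 0.231] pointing down, gripper open.
Joint ranges: [-150.9, 150.9], [-52.94, 120.26], [3.33, 152.33], [-74.26, 254.26], [0, 154.13], [-172.89, 172.89]. Speed limits (degrees/s): [127.2, 127.2, 159.86, 180, 180, 180].

## Interface

Orientations are given as [roll, pitch, yaw] about the fixed x, y, z axes, in that order (R = Rz(yaw) Ry(pitch) Rx(roll)).
In Python, from station import bot gives the robot as it stands. Calls block until the motion is done:
- bot.goto(position, orientation): joint-space move of the TCP to a pose.
- bot.move_l(position, rot=None, velocity=0.15): straight line of the TCP; rot=None keeps the orientation; velocity is the mean speed in m/s.
- bot.set_joints(angles): joint-space move.
- bot.grip(opening, grip_force=None): opening from 0.0 (shut) to 1.0 (fully open); grip_force is the grip in N (None keeps the last); returns when the fingers have stopped.
- bot.dwell(seconds).
- bot.ik(position, orientation): joint angles nearest the present ones, or None.
- bot.get_state(): the state.
- bot.read_camera(name): name is "scene" or "top" or "wrist"; returns a dict with "color" (480x640x3 uint8, red, green, blue), "fx", "fy", "cx", "cy" (pixels), "R" (3x3) and "t" (3): a world point X has camera coordinates R X + t. Camera axes: x right, y down, z forward; pixel columns grow to the right and rows downward; lengths in m; the calibration is good to about 2 mm. A picture is of the moment at which its call begins. There is no depth.
A pose or a line that the arm cannot do raises bot.MotionError and nothing moves.
- bot.finish_job(): hands the job in; it is judged then, once.
The state is a dict: "time": time; "joints": joint angles; "joint_velocities": joint speeds; "tau": joint torques, N m; "eef_pos": TCP position; "tool_rot": TCP orientation; "wrist_force": force on the tool from outside, world axes, zero at the start; "moment": the same for the moment, N m; "width": opening from 0.0 (shut) to 1.0 (fully open); "gripper_force": force on a finger pad.
Only numpy, scipy, OpenCV 4.12 (cv2) and the standard library are available. Lean on these libraries where they do the work, as an engineer would, in place of code of your own. Each camera call takes 0.05 s, during which the arm holds its last target. There are 200 camera calls.

## Task

A customer's finger has just been gauged at ring size 53.1. Roll the three number drums of the size block until it reads 53.1: each numeral squarely on top, level with the nickel index studs. Do not shift or tip the mandrel, the ring bowl or the porcelain hand.

Things in the scene. Friction and masses are not known exactly. Their poses are not given: they have to be found in the camera images.
- size_block: Cherry-wood case screwed to the shelf, 140 (x) by 186 mm (y), with three ash thumbwheel drums on a level axle along y, 72 mm above the shelf. Origin: centre of its underside; x away from the reader (robot side), y to his left, z up. Drums from +y: tens, units, tenths, 52 mm apart; a nickel dome is the decimal point. Case walls 62 mm high; cheeks beside the drums rounded to 45 mm radius about the axle.
- tens (a joint): Left (+y) drum, in rad; grows as its top rolls to +x, away from the robot. Drum 42 mm wide, face radius 49 mm, numerals 0-9 branded dark, 0.6283 rad apart, upright for a reader on the robot's side. Numeral d is on top at 0.6283*d (+- whole turns); the next higher lies nearer the robot. 5 is on top at 3.142. Turns endlessly without clicks; light friction (0.04 N m); stays where left.
- units (a joint): The same for the middle drum; 3 is on top at 1.885. On every drum a nickel thumb rib as wide as the drum stands midway between neighbouring numerals, so ribs come on top at 0.6283*(d+0.5): 4.5 mm thick, tip 58 mm from the axle (9 mm proud of the face), about 26 mm clear at their feet, 32 mm at the tips between ribs. A fingertip behind a rib pushes the drum round with under 1 N.
- tenths (a joint): The same for the right (-y) drum; 1 is on top at 0.628.
- tens_five (a point): Middle of the numeral 5 on the face of the tens drum; turns with the drum.
- units_three (a point): Middle of the numeral 3 on the face of the units drum; turns with the drum.
- tenths_one (a point): Middle of the numeral 1 on the face of the tenths drum; turns with the drum.
- tens_mark (a point): Fixed point on top of the tens drum's face, mid-width, straight above the axle (121 mm above the shelf), in line with the nickel index studs on the cheeks: the middle of the wanted numeral belongs here.
- units_mark (a point): The same for the units drum.
- tenths_mark (a point): The same for the tenths drum.
- mandrel: Bystander: stainless tapered ring mandrel, 280 mm long, lying along its body's y in a low cherry-wood cradle, 50 mm high, loose on the shelf beyond the block. Origin: underside of the cradle.
- ring_bowl: Bystander: empty frosted glass ring bowl, 110 mm across, 50 mm high, loose on the shelf to one side of the block. Origin: centre of its underside.
- porcelain_hand: Bystander: pearl-grey porcelain ring holder shaped like an upright hand on a round foot 84 mm across, 150 mm high, loose on the shelf to the other side of the block. Origin: centre of its underside.
There are look-alikes about, which are no part of the job. There is more than one size of the size_block; the one meant has the size given above.

How it is judged:
By the outcome, as a careful person would: the job done as asked, in the order asked, and still so for the second after the job is handed in, with the robot touching nothing.
It also fails if it takes over 64 s, if anything falls off the work surface, if the arm or the gripper's body presses on something with over 40 N, if the wrist force passes 120 N, or if a joint passes its speed limit or range.

## Working session

There is one attempt and no reset: what is moved stays moved. The work goes in short steps, each a Python script; the robot and the scene stay as the last script left them, time stands still between calls to the robot, and variables do not carry over. Pictures are saved under pics/ and viewed, at most 10 in all, crops included, and the job is handed in when it is done.

```bash
mkdir -p pics
cat > h.py <<'E'
import numpy as np, cv2
from station import bot
def snap(cam,name):
    r=bot.read_camera(cam); cv2.imwrite(f'pics/{name}.png',cv2.cvtColor(r['color'],cv2.COLOR_RGB2BGR))
    np.savez(f'pics/{name}.npz',**r); return r
def load(name): return dict(np.load(f'pics/{name}.npz'))
def ray(r,u,v,z):
    R,t=r['R'],r['t']; c=-R.T@t; d=R.T@np.array([(u-r['cx'])/r['fx'],(v-r['cy'])/r['fy'],1])
    return c+d*(z-c[2])/d[2]
def proj(r,X):
    p=r['R']@np.array(X)+r['t']; return r['fx']*p[0]/p[2]+r['cx'],r['fy']*p[1]/p[2]+r['cy']
E
python3 - <<'E'
from h import *
for c in ('scene','top'):
    r=snap(c,c+'0'); print(c,r['fx'],(-r['R'].T@r['t']).round(3),r['R'].round(2).tolist())
E
```

```text
scene 486.0917160742026 [ 1.207 -0.137  0.77 ] [[0.23, 0.97, 0.01], [0.72, -0.16, -0.68], [-0.66, 0.16, -0.73]]
top 562.9330135810515 [ 0.44  -0.005  1.247] [[0.03, -1.0, -0.01], [-0.99, -0.03, -0.13], [0.13, 0.02, -0.99]]
```

View pics/scene0.png

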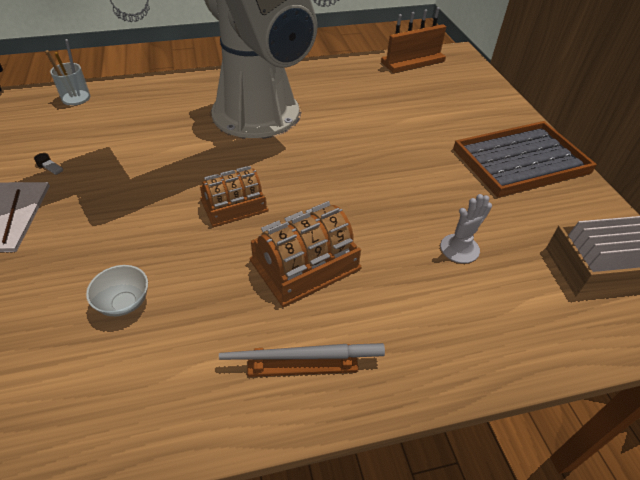

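View pics/top0.png

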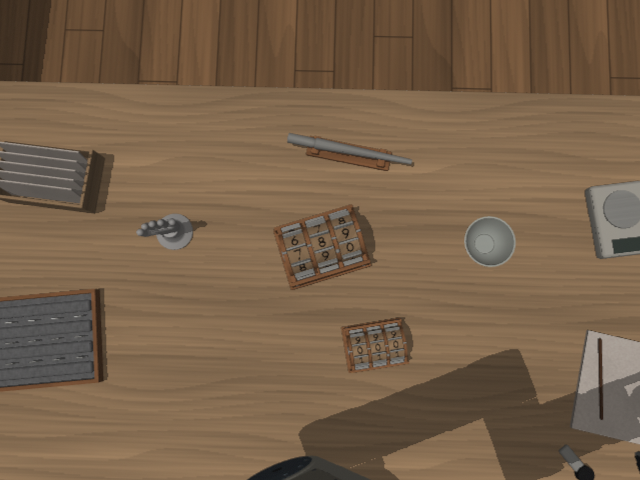

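The scene picture shows the larger size block at about (305,250), a smaller look-alike at (233,195), the mandrel at (300,358), the bowl at (118,292) and the hand at (465,230). In the top picture the big block is centred near (322,247), reading about 7/8/9 on top. I'll estimate its pose and then take a closer wrist view.

Run:
```python
from h import *
r=load('top0')
cs=[(275,234),(355,206),(371,265),(293,288)]
P=np.array([ray(r,*c,.062) for c in cs]);print(P.round(3).tolist(),P.mean(0))
print([np.linalg.norm(P[i]-P[(i+1)%4]).round(3) for i in range(4)])
e=P[1]-P[0]; e2=P[2]-P[3]; print([np.degrees(np.arctan2(-a[0],-a[1]))for a in(e,e2)], 'angle of -y')
yaw=np.degrees(np.arctan2((P[0]-P[1]+P[3]-P[2])[1],(P[0]-P[1]+P[3]-P[2])[0]))-90; print('yaw',yaw)
c=P.mean(0); print(c,bot.get_state()['time'])
for yy in (yaw,yaw+180,yaw+90,yaw-90):
    print(yy,bot.ik([c[0],c[1],.36],[180,0,yy]))
```

```text
[[0.601, 0.112, 0.062], [0.666, -0.057, 0.062], [0.541, -0.093, 0.062], [0.488, 0.07, 0.062]] [0.57415348 0.00786345 0.062     ]
[np.float64(0.181), np.float64(0.131), np.float64(0.171), np.float64(0.121)]
[np.float64(-21.08467719812025), np.float64(-18.04256012049947)] angle of -y
yaw 19.605224824295703
[0.57415348 0.00786345 0.062     ] 0.1
19.605224824295703 [ 6.34984990e-01  1.01153483e+01  9.07429925e+01 -2.54444375e-14
  7.91416592e+01  7.10297602e+01]
199.6052248242957 [   0.63498499   10.11534833   90.74299247    0.           79.1416592
 -108.97023983]
109.6052248242957 [  0.63498499  10.11534833  90.74299247   0.          79.1416592
 -18.97023983]
-70.3947751757043 [ 6.34984990e-01  1.01153483e+01  9.07429925e+01 -2.54444375e-14
  7.91416592e+01  1.61029760e+02]
```

```bash
cat >> h.py <<'E'
def pose(C,yaw,phi,r):
    """tip at radius r, angle phi (deg, + away from robot) about the axle point C"""
    y=np.radians(yaw); f=np.radians(phi); ex=np.array([np.cos(y),np.sin(y),0])
    return list(np.array(C)+r*(np.sin(f)*ex+np.array([0,0,np.cos(f)]))),[180,phi,yaw]
E
python3 - <<'E'
from h import *
C=[.574,.008,.072]
for phi in range(-60,61,15):
    for rr in (.052,.075):
        q=bot.ik(*pose(C,19.6,phi,rr)); print(phi,rr,None if q is None else np.round(q,0))
bot.goto([.574,.008,.36],[180,0,19.6])
r=snap('wrist','w0'); print(bot.get_state()['time'],(-r['R'].T@r['t']).round(3),r['R'].round(2).tolist(),r['fx'])
E
```

```text
-60 0.052 [-23.  34. 144. 136.  59. -89.]
-60 0.075 [-26.  32. 146. 133.  59. -88.]
-45 0.052 [-16.  19. 138. 123.  29. -63.]
-45 0.075 [-17.  16. 139. 117.  28. -58.]
-30 0.052 [ -9.  14. 129.  55.  17.  12.]
-30 0.075 [-10.  11. 129.  48.  19.  18.]
-15 0.052 [ -3.  17. 117.  11.  33.  59.]
-15 0.075 [ -4.  14. 117.  10.  35.  59.]
0 0.052 [  1.  23. 105.  -0.  52.  71.]
0 0.075 [  1.  21. 104.  -0.  55.  71.]
15 0.052 [ 3. 31. 93. -4. 70. 76.]
15 0.075 [ 4. 30. 91. -4. 73. 76.]
30 0.052 [ 5. 41. 81. -7. 88. 78.]
30 0.075 [ 6. 41. 78. -7. 90. 78.]
45 0.052 [  7.  51.  69.  -9. 104.  79.]
45 0.075 [  7.  52.  65.  -9. 107.  78.]
60 0.052 [  8.  62.  57. -12. 120.  78.]
60 0.075 [  8.  63.  53. -12. 123.  78.]
2.625 [0.65  0.034 0.502] [[0.33, -0.94, -0.0], [-0.89, -0.32, 0.31], [-0.3, -0.11, -0.95]] 339.24820115575875
```

View pics/w0.png

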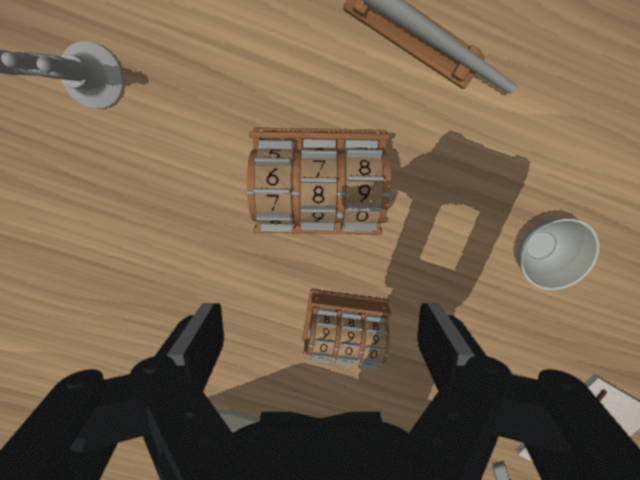

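The wrist view shows the big block at (250–390, 128–235), with 6/7, 8 and 9 near the index studs (stud line at row ~192) and the studs on the case; the bowl and hand are well clear. I'll take a closer look for the pose and the drum angles.

Run:
```python
from h import *
bot.move_l([.574-.035,.008-.012,.25],velocity=.2)
r=snap('wrist','w1'); print(bot.get_state()['time'],(-r['R'].T@r['t']).round(3))
bot.grip(0.0)
im=cv2.imread('pics/w1.png'); u,v=proj(r,[.574,.008,.1]); print(u,v)
u0,v0=max(0,int(u)-150),max(0,int(v)-120); print(u0,v0)
cv2.imwrite('pics/w1c.png',cv2.resize(im[v0:v0+225,u0:u0+300],(800,600),interpolation=cv2.INTER_CUBIC))
```

```text
3.4083 [0.616 0.023 0.394]
319.9349359911995 181.12919040643882
169 61
```

View pics/w1c.png

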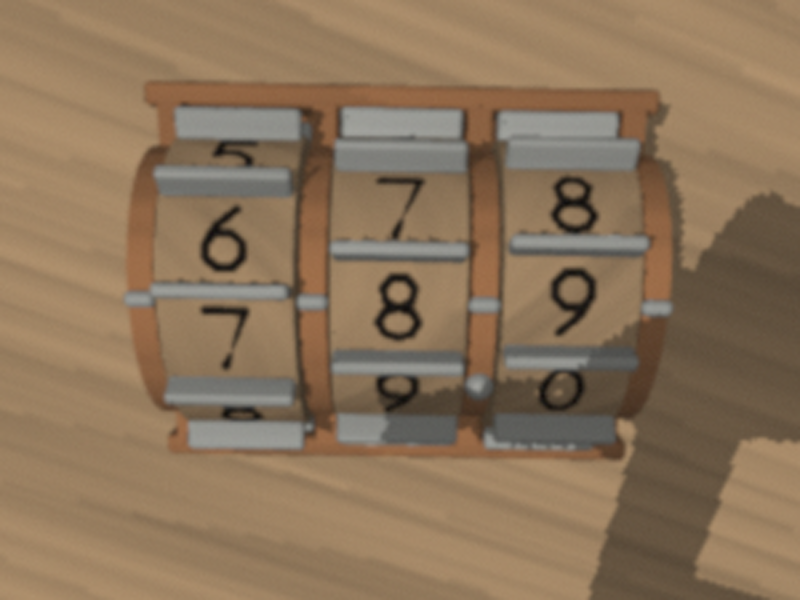

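The crop shows the studs at (138,299), (312,302), (484,304), (657,308). Numerals: tens 6 at (222,240) and 7 at (225,338), units 7 at (398,208) and 8 at (400,306), tenths 8 at (574,205) and 9 at (572,302). Casting rays onto the stud height gives the axle, and intersecting the drum cylinders gives the angles.

```bash
cat >> h.py <<'E'
def cyl(r,u,v,C,yaw,rad):
    """(phi deg, y) where pixel ray first meets the cylinder about the axle"""
    y=np.radians(yaw); A=np.array([[np.cos(y),np.sin(y),0],[-np.sin(y),np.cos(y),0],[0,0,1]])
    c=-r['R'].T@r['t']; d=r['R'].T@np.array([(u-r['cx'])/r['fx'],(v-r['cy'])/r['fy'],1])
    c=A@(c-C); d=A@d; a,b,e=d[0]**2+d[2]**2,c[0]*d[0]+c[2]*d[2],c[0]**2+c[2]**2-rad**2
    p=c+d*(-b-np.sqrt(b*b-a*e))/a; return np.degrees(np.arctan2(p[0],p[2])).round(1),p[1].round(4)
E
python3 - <<'E'
from h import *
r=load('w1'); k=lambda u,v:((u+.5)*.375+169-.5,(v+.5)*.375+61-.5)
P=np.array([ray(r,*k(*s),.118) for s in [(138,299),(312,302),(484,304),(657,308)]])
print(P.round(4).tolist(),np.linalg.norm(np.diff(P,axis=0),axis=1))
e=P[0]-P[3]; yaw=np.degrees(np.arctan2(-e[0],e[1])); C=P.mean(0); C[2]=.072; print(yaw,C)
for n,s in dict(t6=(222,240),t7=(225,338),u7=(398,208),u8=(400,306),n8=(574,205),n9=(572,302)).items(): print(n,cyl(r,*k(*s),C,yaw,.049))
for n,s in dict(tr=(222,291),ur=(400,249),ur2=(398,360),nr=(578,243),nr2=(570,358)).items(): print(n,cyl(r,*k(*s),C,yaw,.058))
E
```

```text
[[0.556, 0.0865, 0.118], [0.5727, 0.0368, 0.118], [0.5896, -0.0123, 0.118], [0.606, -0.062, 0.118]] [0.05241698 0.05191469 0.05235713]
18.61494521560409 [0.5810928  0.01222812 0.072     ]
t6 (np.float64(21.1), np.float64(0.0523))
t7 (np.float64(-13.1), np.float64(0.0523))
u7 (np.float64(34.0), np.float64(0.0004))
u8 (np.float64(-0.5), np.float64(-0.0006))
n8 (np.float64(36.5), np.float64(-0.0522))
n9 (np.float64(1.9), np.float64(-0.0519))
tr (np.float64(4.1), np.float64(0.0506))
ur (np.float64(16.7), np.float64(-0.0004))
ur2 (np.float64(-15.4), np.float64(-0.0003))
nr (np.float64(19.3), np.float64(-0.0513))
nr2 (np.float64(-13.8), np.float64(-0.0512))
```

The studs come out 52 mm apart as specified and the numeral positions match the ±52 mm drums, so the pose is good. Numeral angles: tens 6 at +22°, units 8 at about -0.5°, tenths 9 at about +1.5°. I'll stroke the drums with the shut fingertip in a slot, following an arc about the axle, and start with tens.

```bash
cat >> h.py <<'E'
YAW=18.6; C0=np.array([.5811,.0122,.072]); EY=np.array([-np.sin(np.radians(YAW)),np.cos(np.radians(YAW)),0])
PLAY=3.8; RI,RO=.052,.078; OFF=dict(tens=.052,units=0,tenths=-.052)
def stroke(drum,a,b,play=PLAY):
    """finger into the slot at a deg, bring that slot to b deg, centre, leave"""
    C=C0+OFF[drum]*EY; s=np.sign(b-a); g=lambda f,r:pose(C,YAW,f,r)
    bot.goto(*g(a,RO)); bot.move_l(*g(a,RI),velocity=.06)
    f0=np.array(bot.get_state()['wrist_force']); end=b+s*play; n=int(np.ceil(abs(end-a)/9)); fm=0
    for f in np.linspace(a,end,n+1)[1:]:
        bot.move_l(*g(f,RI),velocity=.045 if f>-12 else .03)
        F=np.linalg.norm(np.array(bot.get_state()['wrist_force'])); fm=max(fm,F)
        if F>25: print('force',f,F); break
    bot.move_l(*g(f-s*play,RI),velocity=.03); bot.move_l(*g(f-s*play,RO),velocity=.1)
    print(drum,a,b,'insF',f0.round(1),'max',round(fm,1),'t',round(bot.get_state()['time'],2))
E
python3 - <<'E'
from h import *
stroke('tens',22,-14)
r=snap('wrist','w2')
E
```

```text
tens 22 -14 insF [ 0.2 -0.9  0.8] max 1.3 t 7.69
```

View pics/w2.png

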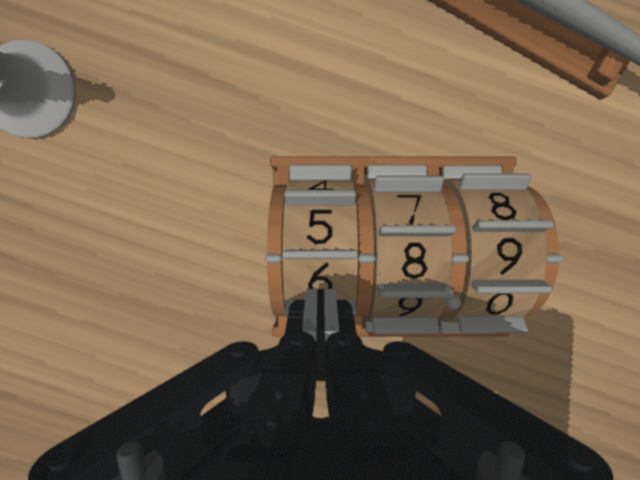

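The stroke worked: 5 is now at (320,227) just beyond the stud line (row ~258), and the other drums are undisturbed. I'll calibrate the play from this view and run the remaining strokes.

Run:
```python
from h import *
r=load('w2'); C=C0
print(cyl(r,320,227,C,YAW,.049),'rib',cyl(r,320,255,C,YAW,.058), 'u8',cyl(r,414,261,C,YAW,.049),'n9',cyl(r,510,257,C,YAW,.049))
print([(ray(r,*p,.118)).round(4) for p in [(274,259),(366,259),(460,259),(553,259)]])
stroke('tens',22,0)
stroke('units',35.5,-20)
stroke('units',52,-20)
stroke('units',52,0)
stroke('tenths',1.5,50)
stroke('tenths',-22,0)
bot.goto([.581-.035,.0122-.012,.25],[180,0,YAW])
r=snap('wrist','w3'); print(bot.get_state()['time'])
im=cv2.imread('pics/w3.png'); u,v=proj(r,[.581,.012,.1]); 
u0,v0=max(0,int(u)-150),max(0,int(v)-120); print(u0,v0)
cv2.imwrite('pics/w3c.png',cv2.resize(im[v0:v0+225,u0:u0+300],(800,600),interpolation=cv2.INTER_CUBIC))
```

```text
(np.float64(20.8), np.float64(0.0519)) rib (np.float64(3.2), np.float64(0.0519)) u8 (np.float64(-1.3), np.float64(0.0003)) n9 (np.float64(1.3), np.float64(-0.0524))
[array([0.5559, 0.0855, 0.118 ]), array([0.5723, 0.0369, 0.118 ]), array([ 0.5891, -0.0128,  0.118 ]), array([ 0.6056, -0.0619,  0.118 ])]
tens 22 0 insF [-0.7  0.4 -0.1] max 0.9 t 10.76
units 35.5 -20 insF [-0.3 -0.7  0.3] max 1.5 t 15.26
units 52 -20 insF [-0.2  0.3 -0.1] max 1.5 t 20.99
units 52 0 insF [-0.8 -0.8  1.3] max 1.2 t 25.76
tenths 1.5 50 insF [-0.3 -0.   0.4] max 1.2 t 29.29
force -13.4 41.15318095525112
tenths -22 0 insF [-11.9  13.8  50.8] max 41.2 t 32.32
32.95
170 60
```

View pics/w3c.png

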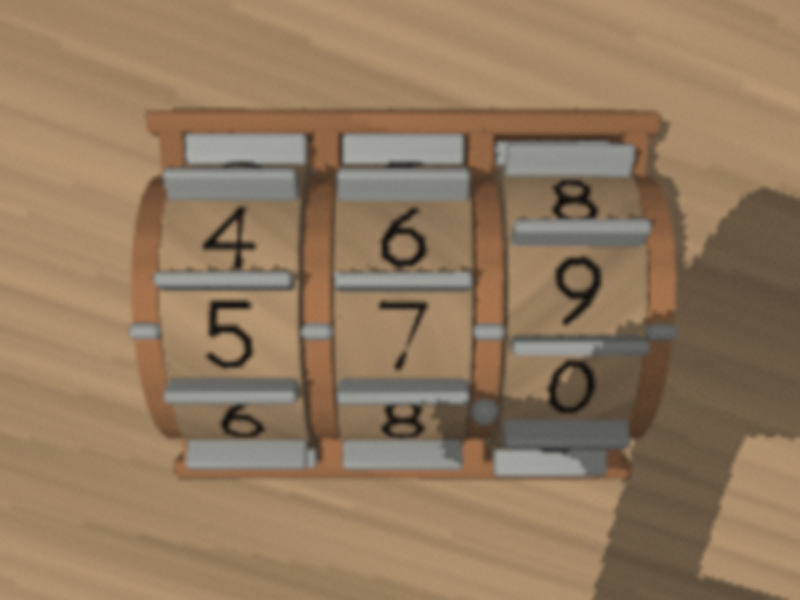

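The tens drum reads 5, but units reads 7 and tenths has 9/0 straddling the stud line (row ~331). The chord-like joint moves between strokes brushed ribs back. I'll measure the angles, then redo these with a high retreat in between.

Run:
```python
from h import *
r=load('w3'); k=lambda u,v:((u+.5)*.375+170-.5,(v+.5)*.375+60-.5)
print([(ray(r,*k(*p),.118)).round(4) for p in [(146,331),(317,331),(489,332),(660,332)]])
for n,s in dict(t5=(230,335),t4=(232,239),u7=(402,336),u6=(404,238),n9=(578,292),n0=(572,387)).items(): print(n,cyl(r,*k(*s),C0,YAW,.049))
for n,s in dict(tr=(226,280),tr2=(231,391),ur=(404,281),ur2=(403,391),nr=(581,231),nr2=(580,347)).items(): print(n,cyl(r,*k(*s),C0,YAW,.058))
a=load('w0');b=r
```

```text
[array([0.5563, 0.0857, 0.118 ]), array([0.5729, 0.0367, 0.118 ]), array([ 0.5893, -0.0126,  0.118 ]), array([ 0.6059, -0.0616,  0.118 ])]
t5 (np.float64(-0.8), np.float64(0.0517))
t4 (np.float64(33.0), np.float64(0.0509))
u7 (np.float64(-1.0), np.float64(0.0002))
u6 (np.float64(33.5), np.float64(-0.0004))
n9 (np.float64(14.2), np.float64(-0.052))
n0 (np.float64(-20.3), np.float64(-0.0523))
tr (np.float64(16.2), np.float64(0.0506))
tr2 (np.float64(-16.3), np.float64(0.0511))
ur (np.float64(16.0), np.float64(-0.0004))
ur2 (np.float64(-16.2), np.float64(-0.0002))
nr (np.float64(30.7), np.float64(-0.0513))
nr2 (np.float64(-2.5), np.float64(-0.0516))
```

Tens is within 1° of square. I'll now do tenths (slot 0 from -21° to +36°) and units (three strokes) with the higher retreat and slightly less play.

```bash
sed -i 's/^PLAY=3.8; RI,RO=.052,.078/PLAY=3.2; RI,RO=.052,.105/; s/\/9)); fm=0/\/15)); fm=0/; s/velocity=.06)$/velocity=.12)/; s/velocity=.1)$/velocity=.2)/; s/velocity=.045 if/velocity=.05 if/' h.py
cat >> h.py <<'E'
def closeup(name):
    bot.goto([.581-.035,.0122-.012,.25],[180,0,YAW]); r=snap('wrist',name); print(bot.get_state()['time'])
    im=cv2.imread(f'pics/{name}.png'); cv2.imwrite(f'pics/{name}c.png',cv2.resize(im[60:285,170:470],(800,600),interpolation=cv2.INTER_CUBIC))
E
python3 - <<'E'
from h import *
stroke('tenths',-21,36)
stroke('units',35,-20)
stroke('units',52,-20)
stroke('units',16,0)
closeup('w4')
E
```

```text
tenths -21 36 insF [-0.6 -0.2  0.2] max 1.4 t 36.78
units 35 -20 insF [ 0.5 -0.3 -0.1] max 1.1 t 40.29
units 52 -20 insF [-0.2  0.3  0.2] max 1.8 t 45.38
units 16 0 insF [0.1 0.8 0.6] max 1.1 t 48.07
48.5417
```

View pics/w4c.png

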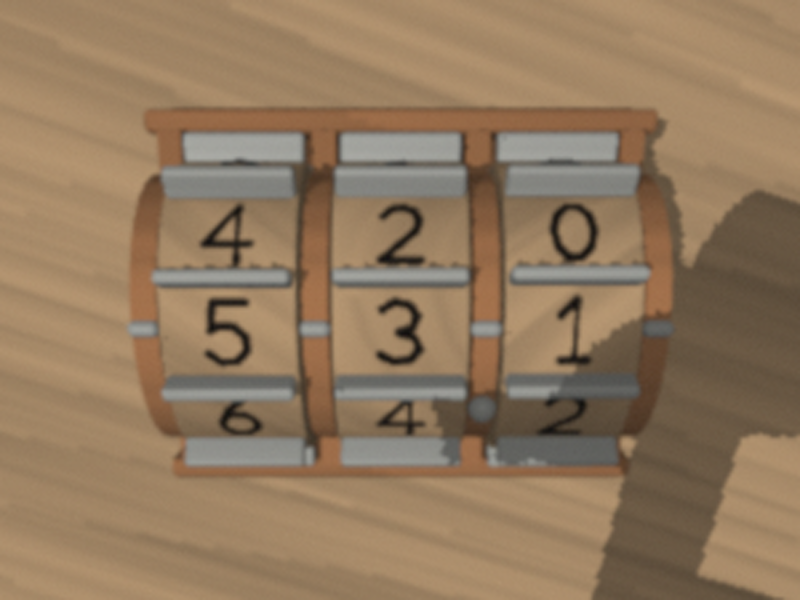

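The block reads 5 3 . 1. Numerals are at rows ~333, 332 and 331 and studs at row ~329. A last angle check and a bystander check against the first top picture, then hand in.

Run:
```python
from h import *
r=load('w4'); k=lambda u,v:((u+.5)*.375+170-.5,(v+.5)*.375+60-.5); ok=True
for n,(s,a,b) in dict(t=((229,333),(224,276),(230,388)),u=((400,332),(400,275),(400,387)),n=((573,331),(578,273),(573,386))).items():
    m=cyl(r,*k(*s),C0,YAW,.049)[0]; q=(cyl(r,*k(*a),C0,YAW,.058)[0]+cyl(r,*k(*b),C0,YAW,.058)[0])/2; print(n,m,q); ok&=abs(m)<2 and abs(q)<2
a=load('top0')['color'].astype(int); b=snap('top','top1')['color'].astype(int)
for n,(x,y,w,h) in dict(mandrel=(285,128,130,45),hand=(135,210,60,42),bowl=(462,215,56,55)).items(): print(n,np.abs(a-b)[y:y+h,x:x+w].mean().round(2),(np.abs(a-b)[y:y+h,x:x+w].max(2)>40).mean().round(3))
print(ok,bot.get_state()['time'])
```

```text
t -1.0 0.20000000000000107
u -0.6 0.4999999999999991
n -0.3 1.0
mandrel 1.2 0.0
hand 1.21 0.0
bowl 1.32 0.0
True 48.5917
```

```bash
python3 -c "
from h import *
print(bot.finish_job())"
```

```text
the job is handed in; nothing more can be done
None
```

The size block reads 53.1, each numeral within about 1° of the index studs by camera; the mandrel, ring bowl and porcelain hand show no movement, and the job was handed in at about 49 s, with one mis-aimed fingertip press (about 50 N, under the 120 N wrist limit) corrected along the way.

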